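# Press a row of jars home against a spring pusher

## Robot

A 6-joint arm with a two-finger parallel gripper is mounted at the origin on a cart in front of the work surface, level with it; the furniture and walls round the work are solid. World frame = base frame: x ahead of the robot, y to its left, z up, the work surface at z = 0. Lengths are in m, angles in rad, forces in N, time in s.
With the tool pointing down it reaches from about 0.35 to 0.85 m from the base axis. Payload 8.1 kg.
Tool frame: the origin (TCP) lies at the very end of the fingers, on their centre line; the grasp point (between the pads) lies 19 mm behind it; z points along the fingers, y is the line along which they close (so a half turn about z gives the same grasp; the last joint's range is limited). The gripper opens to 93 mm and grips with 3 to 60 N. Pads are 15 mm wide; open, the fingers measure 128 mm over their backs; the gripper's body (75 mm by 188 mm) begins 65 mm behind the grasp point.
Start: joints at [-1.242, 0.13, 1.488, -0, 1.523, -0.085], TCP at [0.241, -0.549, 0.219] pointing down, gripper open.
Joint ranges: [-2.96, 2.96], [-0.89, 2.26], [0.02, 2.5], [-1.34, 4.48], [0, 2.73], [-2.66, 2.66]. Speed limits (rad/s): [2.39, 2.39, 2.79, 3.14, 3.14, 3.14].

## Interface

Orientations are given as a rotation vector (axis times angle).
In Python, from plant import robot gives the robot as it stands.
- The arm moves only by the tool play_rows, never from a script. Its argument "deltas" is one flat list of numbers, 5 for each row, row after row: the shift along the tool's x, y, z in mm, then the turn about the tool's z in degrees, then the finger opening in mm, from 0 to 93. A call has 1 to 10 rows; each row shifts and turns the commanded pose from where the row before left it, along the tool's axes as they then stand; what a row does not reach is not made up. A row lasts 1/12 s, in which the tool goes at most 41.7 mm and 7.16 degrees, less where a joint would pass 70% of its speed; a pose out of reach is approached as far as the arm can. A call with a gripper value outside its range is refused whole. The fingers move at their own pace and stop on an object; "newtons" is the grip in N (left out, the last holds). Time passes only in rows, so rows that do not move let the fingers close. It gives the time, the measured TCP pose, the force, the opening and the grip force at its end, in the units of the state.
- robot.read_state(): the state, without advancing time (a new reading comes with each control period).
- robot.read_camera(name): name is "scene" or "top" or "wrist"; returns a dict with "pixels" (400x640x3 uint8, blue, green, red), "mtx" (3x3 intrinsics, pixels), "eye" and "rotation" of the camera in the world. Camera axes: x right, y up, looking along -z (the intrinsics and any distortion apply to the point x, -y, -z); pixel columns grow to the right and rows downward; lengths in m; the calibration is good to about 2 mm. A picture is of the moment at which its call begins. There is no depth.
- robot.close_job(): hands the job in; it is judged then, once.
The state is a dict: "t": time; "q": joint angles; "dq": joint speeds; "joint_torque": joint torques, N m; "tool_pos": TCP position; "orientation": TCP orientation; "force": force on the tool from outside, world axes, zero at the start; "wrist_torque": the same for the moment, N m; "opening": finger opening in m; "gripper_force": force on a finger pad.
Only numpy, scipy, OpenCV 4.12 (cv2) and the standard library are available. Lean on these libraries where they do the work, as an engineer would, in place of code of your own. Each camera call takes 0.05 s, during which the arm holds its last target. There are 200 camera calls.

## Task

Load the spring-pusher display tray: stand the three low glitter jars in its lane, in a row one behind the other in any order, and press the row back through the jars until the sprung pusher plate reaches its hard stop, without pressing very hard against the stop. Your program finishes while still holding the row there: do not let go, as the spring would push the row out again. Leave the tall jar, the polish bottle standing by itself and the flat pot where they are.

Things in the scene. Friction and masses are not known exactly. Their poses are not given: they have to be found in the camera images.
- tray: Grey display tray fixed to the desk, 245 x 68 mm, one straight lane. Origin at desk height on the lane's centre line, below the pusher plate's front face when that is fully forward. x runs along the lane from the mouth to the pusher, the way it is pressed; y across; z up. Lane floor 3 mm above the desk, x -160 to +47 mm. Behind it a grey spring housing, x 47 to 85 mm, 52 mm wide, 30 mm high.
- tray_mouth (a point): Centre of the lane's open mouth, on its floor, at tray x = -160 mm, 3 mm above the desk. The lane is 42 mm wide inside; its aluminium side walls are 4 mm thick with tops only 9 mm above the desk, so the jars stand well above them; from x = -113 mm to the mouth the walls flare outward, to about 58 mm inside at the mouth.
- follower (a joint): Travel of the sprung pusher plate along the tray's x: 0 = fully forward (as the spring leaves it), 0.030 m = against its hard stop (its rear boss meets the housing). The spring pushes back with 3 N at 0 and about 7 N at the stop; a held jar rubbing on the lane floor can add up to 5 N. A total push of about 15 N is surely at the stop.
- follower_face (a point): Centre of the pusher plate's front face (38 mm wide, from 4.5 to 30.5 mm above the desk), 17.5 mm above the desk; it moves with the plate and lies at tray x = joint value.
- jar_copper: Low clear round screw jar, diameter 37 mm (39 mm over its rim), 19 mm high, 17 g, copper glitter. Rests upright on the desk; origin at the centre of its underside, z up its axis.
- jar_silver: Low clear round screw jar, diameter 36 mm (38 mm over its rim), 19 mm high, 16 g, silver glitter. Rests upright on the desk; origin at the centre of its underside, z up its axis.
- jar_green: Low clear round screw jar, diameter 36 mm (38 mm over its rim), 18 mm high, 16 g, green glitter. Rests upright on the desk; origin at the centre of its underside, z up its axis.
- jar_tall: Bystander: tall clear jar, diameter 39 mm, 43 mm high. Leave alone. Origin at the centre of its underside.
- polish_4: Bystander: nail polish bottle standing by itself, left of the tray, 30 x 30 x 66 mm. Leave alone. Origin at the centre of its underside.
- pot_1: Bystander: flat round pot, diameter 72 mm, 25 mm high. Leave alone. Origin at the centre of its underside.
There are look-alikes about, which are no part of the job. Leave any brown or yellow look-alike of the jar_copper alone.

How it is judged:
By the outcome, as a careful person would: the job done as asked, in the order asked, and still so for the second after the job is handed in, while the arm keeps its last pose, push and grip.
It also fails if it takes over 72 s, if anything falls off the work surface, if the arm or the gripper's body presses on something with over 40 N, if the wrist force passes 120 N, or if a joint passes its speed limit or range.

## Working session

There is one attempt and no reset: what is moved stays moved. The work goes in short steps, Python scripts to look and compute and a tool call to move; the robot and the scene stay as the last step left them, time stands still between calls to the robot, and variables do not carry over. Pictures are saved under pics/ and viewed, at most 10 in all, crops included, and the job is handed in when it is done.

Besides the shell and the picture viewer there is one more tool, called as name(argument=value, ...), one argument or row to a line, values as JSON. play_rows: Moves the arm, as the interface text tells. Its arguments: {"type":"object","properties":{"deltas":{"type":"array"},"newtons":{"type":"number"}},"required":["deltas"]}

```bash
mkdir -p pics; ls
cat > h.py <<'E'
import numpy as np, cv2
from plant import robot
def cam(n):
    c=robot.read_camera(n); return c
def ray(c,u,v):
    K=np.array(c["mtx"]); d=np.linalg.inv(K)@[u,v,1]; d=np.array([d[0],-d[1],-d[2]])
    return np.array(c["eye"]),np.array(c["rotation"])@d
def onz(c,u,v,z):
    e,d=ray(c,u,v); return e+d*(z-e[2])/d[2]
def proj(c,p):
    q=np.array(c["rotation"]).T@(np.array(p)-np.array(c["eye"])); q=np.array(c["mtx"])@[q[0],-q[1],-q[2]]; return q[:2]/q[2]
E
python3 - <<'E'
from h import *
for n in ["top","scene"]:
    c=cam(n); cv2.imwrite(f"pics/{n}0.png",c["pixels"]); print(n,{k:np.round(v,3).tolist() for k,v in c.items() if k!="pixels"})
print(robot.read_state())
E
```

```text
pics
top {'mtx': [[398.23, 0.0, 315.8], [0.0, 398.23, 200.04], [0.0, 0.0, 1.0]], 'eye': [0.263, -0.031, 1.24], 'rotation': [0.168, -0.158, -1.453]}
scene {'mtx': [[464.519, 0.0, 314.486], [0.0, 464.519, 194.975], [0.0, 0.0, 1.0]], 'eye': [0.671, -0.875, 0.83], 'rotation': [0.838, 0.073, 0.112]}
{'t': 0.1, 'q': array([-1.24237617e+00,  1.31086876e-01,  1.48915322e+00,  7.24114579e-06,
        1.52300918e+00, -8.53790883e-02]), 'dq': array([ 0.00021989, -0.00096247, -0.00109286, -0.00019188, -0.00066092,
        0.0005603 ]), 'joint_torque': array([ 1.08801818e-03, -5.61342072e+01, -4.93096662e+01,  7.70946639e-02,
        2.91099463e-02, -3.56222051e-05]), 'tool_pos': array([ 0.24112391, -0.54886046,  0.21770104]), 'orientation': array([-3.0729803e+00, -6.4502828e-01,  3.0400917e-04]), 'force': array([ 0.05380178, -0.11996845, -0.78586638]), 'wrist_torque': array([-0.01597314, -0.0398007 ,  0.0180937 ]), 'gripper_force': 0.0, 'opening': 0.09309002081901417}
```

View pics/top0.png

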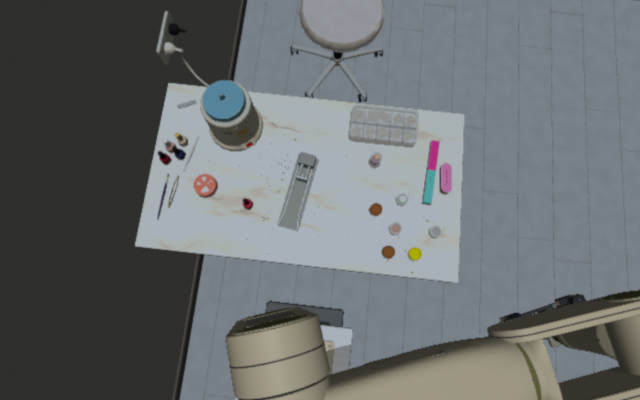

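View pics/scene0.png

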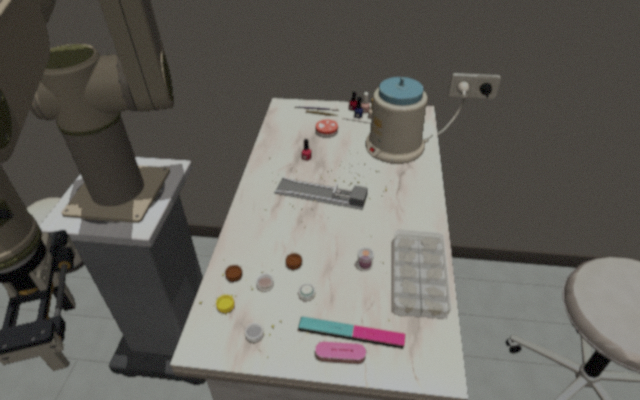

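```bash
sed -i 's/c=robot.read_camera(n); return c/c=robot.read_camera(n); c["rotation"]=cv2.Rodrigues(np.array(c["rotation"],float).reshape(-1,1))[0] if np.size(c["rotation"])==3 else np.array(c["rotation"]); return c/' h.py
python3 - <<'E'
from h import *
t=cv2.imread("pics/top0.png"); s=cv2.imread("pics/scene0.png")
a=cv2.resize(t[140:270,355:455],None,fx=4,fy=4,interpolation=cv2.INTER_CUBIC)
b=cv2.resize(s[240:350,215:315],None,fx=4,fy=4,interpolation=cv2.INTER_CUBIC)
o=np.zeros((520,800,3),np.uint8); o[:,:400]=a; o[:440,400:]=b
cv2.imwrite("pics/crop1.png",o)
c=cam("top")
for p in [(376,209),(388,252),(415,254),(395,229),(402,200),(435,231),(375,158)]:
    x,y=p; print(p,np.round(onz(c,*p,.019),3), cv2.mean(cv2.cvtColor(t[y-2:y+3,x-2:x+3],cv2.COLOR_BGR2HSV))[:3])
E
```

```text
(376, 209) [ 0.516 -0.199  0.019] (14.0, 175.72, 115.4)
(388, 252) [ 0.387 -0.246  0.019] (14.0, 175.48, 114.84)
(415, 254) [ 0.39  -0.329  0.019] (31.0, 255.0, 173.12)
(395, 229) [ 0.46  -0.263  0.019] (8.48, 44.4, 141.08)
(402, 200) [ 0.554 -0.278  0.019] (89.96000000000001, 19.04, 168.04)
(435, 231) [ 0.467 -0.386  0.019] (103.2, 13.200000000000001, 139.12)
(375, 158) [ 0.682 -0.183  0.019] (94.28, 59.800000000000004, 143.84)
```

View pics/crop1.png

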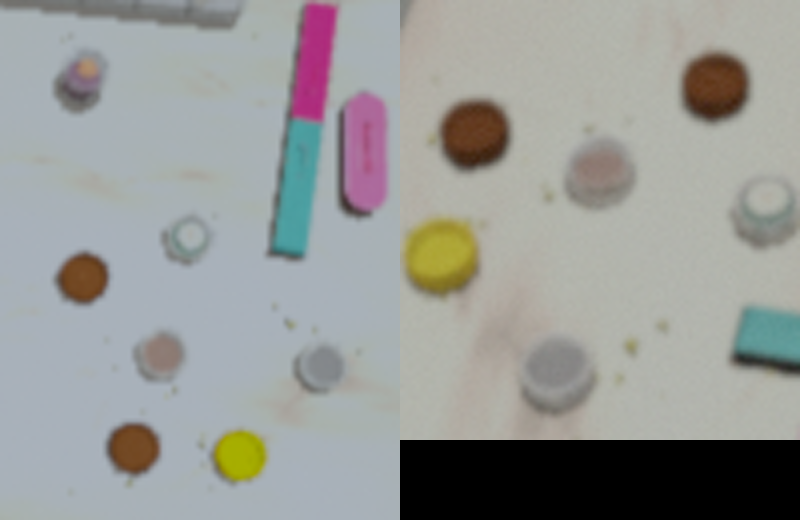

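Top view: the three low clear jars are copper at (395,229), which is pinkish under a clear rim, green at (402,200), and silver at (435,231). The opaque brown discs at (376,209) and (388,252) and the yellow one at (415,254) have no clear rim, so they are look-alikes. The tall jar is at (375,158). The crop confirms all of these.

Run:
```python
from h import *
c=cam("top"); t=c["pixels"]; s=cam("scene")
g=cv2.cvtColor(t,cv2.COLOR_BGR2HSV)
def cen(c,box,name,z):
    x0,y0,x1,y1=box; im=c["pixels"][y0:y1,x0:x1].astype(int)
    bg=np.median(im.reshape(-1,3),0); m=(np.abs(im-bg).sum(2)>30).astype(np.uint8)
    n,l,st,ce=cv2.connectedComponentsWithStats(m); k=1+np.argmax(st[1:,4]); 
    p=ce[k]+[x0,y0]; print(name,np.round(p,1),st[k],np.round(onz(c,*p,z),4))
for n,p in dict(copper=(395,229),green=(402,200),silver=(435,231),tall=(375,158)).items():
    cen(c,(p[0]-10,p[1]-10,p[0]+11,p[1]+11),n,.010)
for n,p in dict(copper=(265,282),green=(306,293),silver=(254,333)).items():
    cen(s,(p[0]-16,p[1]-16,p[0]+17,p[1]+17),n+" scene",.010)
m=(g[...,2]<135).astype(np.uint8); w=np.zeros_like(m); w[145:240,270:325]=1; m&=w
n,l,st,ce=cv2.connectedComponentsWithStats(m); k=1+np.argmax(st[1:,4]); print(st[k])
r=cv2.minAreaRect(np.argwhere(l==k)[:,::-1].astype(np.float32)); print(r)
for b in cv2.boxPoints(r): print(b,np.round(onz(c,*b,.005),4))
R=cv2.Rodrigues(robot.read_state()["orientation"])[0]; print(R.round(3))
a=cv2.resize(t[145:240,270:325],None,fx=6,fy=6,interpolation=cv2.INTER_CUBIC)
sc=cv2.resize(s["pixels"][165:220,265:380],None,fx=4,fy=4,interpolation=cv2.INTER_CUBIC)
o=np.zeros((570,800,3),np.uint8);o[:,:330]=a;o[:220,335:795]=sc;cv2.imwrite("pics/tray.png",o)
```

```text
copper [394.6 228.9] [  3   3  14  17 157] [ 0.4612 -0.2632  0.01  ]
green [400.8 200. ] [  3   3  14  14 109] [ 0.5554 -0.2762  0.01  ]
silver [434.2 232.1] [  3   5  13  13 131] [ 0.4651 -0.3863  0.01  ]
tall [374.7 160.1] [  3   4  14  17 177] [ 0.6775 -0.1836  0.01  ]
copper scene [264.3 283. ] [  6   5  20  22 289] [ 0.4655 -0.2677  0.01  ]
green scene [306.2 294.3] [  7   7  19  19 215] [ 0.5608 -0.287   0.01  ]
silver scene [253.6 334.8] [  7   8  20  23 313] [ 0.4705 -0.3951  0.01  ]
[ 279  153   39   77 1108]
((297.9671630859375, 190.75088500976562), (19.92377281188965, 76.57550048828125), 16.927513122558594)
[277.28897 224.47926] [0.4348 0.1019 0.005 ]
[299.5848  151.22148] [0.6816 0.0615 0.005 ]
[318.64536 157.0225 ] [ 0.669  -0.0023  0.005 ]
[296.34952 230.28029] [0.4234 0.0405 0.005 ]
[[ 0.916  0.402 -0.   ]
 [ 0.402 -0.916  0.001]
 [ 0.    -0.001 -1.   ]]
```

View pics/tray.png

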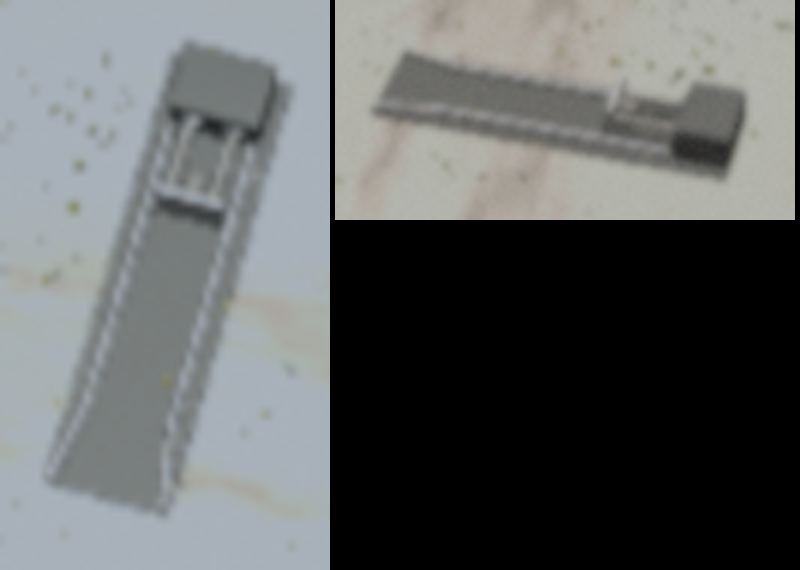

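Tray crop: mouth corners are near top px (278,225) and (298,231), with the housing at (307,155). The tray axis runs at about -9.5°. Next I move above the jars, aligned with the tray, and refine with the wrist camera.

play_rows(
  deltas=[34,-17,-3,0,93,34,-17,-3,0,93,34,-17,-3,0,93,34,-17,-3,0,93,34,-17,-3,0,93,34,-17,-3,0,93,34,-17,-3,0,93,34,-17,-3,0,93,34,-17,-3,0,93],
)

```text
t: 1.0
tool_pos: [0.4608, -0.2846, 0.2459]
orientation: [3.074, 0.645, 0.0]
force: [1.3, 0.1, -0.2]
opening: 0.0929
gripper_force: 0.0
```

play_rows(
  deltas=[0,0,0,6.64,60,0,0,0,6.64,60,0,0,0,6.64,60,0,0,0,6.64,60,0,0,0,6.64,60,0,0,0,0,60,0,0,0,0,60],
)

```text
t: 1.58
tool_pos: [0.4599, -0.2862, 0.2455]
orientation: [-3.131, 0.254, 0.0]
force: [-0.2, 0.4, -0.8]
opening: 0.0606
gripper_force: 0.0
```

Run:
```python
from h import *
c=cam("wrist"); cv2.imwrite("pics/w1.png",c["pixels"]); print(c["eye"],c["rotation"].round(3)); s=robot.read_state(); print(s["tool_pos"],cv2.Rodrigues(s["orientation"])[0].round(3))
for n,p in dict(copper=(.463,-.265),green=(.558,-.281),silver=(.468,-.391)).items(): print(n,proj(c,(*p,.019)))
```

```text
[ 0.5359494  -0.29734858  0.41159637] [[-0.162  0.948  0.274]
 [-0.987 -0.156 -0.044]
 [ 0.001 -0.278  0.961]]
[ 0.45987668 -0.28620162  0.24558145] [[ 0.987 -0.161 -0.   ]
 [-0.161 -0.987  0.   ]
 [-0.    -0.    -1.   ]]
copper [302.16627726 170.94125565]
green [301.3579017  92.8076606]
silver [398.43958808 151.409313  ]
```

View pics/w1.png

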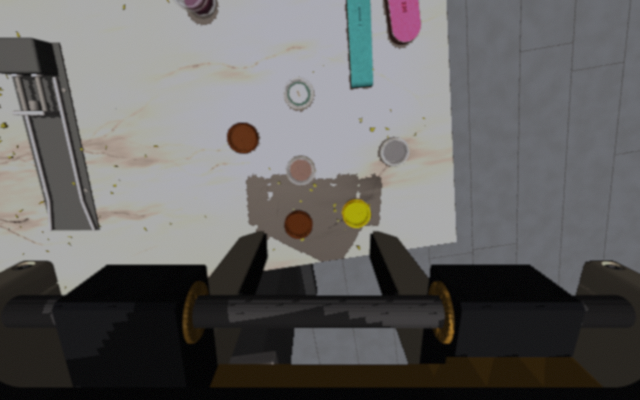

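Wrist view: copper (301,170), green (299,94) and silver (394,151) match the predictions. The brown ones are at (243,138) and (298,223), yellow at (357,213), and the tray is at left. Now refining the jar centres.

```bash
cat >> h.py <<'E'
def jar(c,p,z=.017,r=(11,17)):
    u,v=np.round(proj(c,(*p,z))).astype(int); k=26
    g=cv2.cvtColor(c["pixels"],cv2.COLOR_BGR2GRAY)[v-k:v+k,u-k:u+k]; g=cv2.resize(g,None,fx=4,fy=4,interpolation=cv2.INTER_CUBIC)
    h=cv2.HoughCircles(g,cv2.HOUGH_GRADIENT,1,400,param1=60,param2=12,minRadius=4*r[0],maxRadius=4*r[1])[0,0]
    q=np.array([u-k,v-k])+(h[:2]+.5)/4-.5
    return q,h[2]/4,onz(c,*q,z)[:2]
def to_tool(d):
    R=cv2.Rodrigues(robot.read_state()["orientation"])[0]; return (R.T@np.array(d))*1000
E
python3 - <<'E'
from h import *
c=cam("wrist"); s=robot.read_state()["tool_pos"]
for n,p in dict(copper=(.463,-.265),green=(.558,-.281),silver=(.468,-.391)).items():
    q,r,w=jar(c,p); print(n,q,r,w.round(4),to_tool([*(w-s[:2]),0]).round(1))
for q in [(52,229),(98,229)]: print(q,onz(c,*q,.003).round(4))
E
```

```text
copper [300.25 168.75] 14.275 [ 0.4659 -0.2629] [  2.1 -24.    0. ]
green [297.5  93. ] 12.475 [ 0.5587 -0.2762] [ 95.9 -25.8  -0. ]
silver [393.25 152.  ] 13.35 [ 0.468  -0.3849] [23.9 96.  -0. ]
(52, 229) [0.4349 0.104  0.003 ]
(98, 229) [0.4242 0.0392 0.003 ]
```

play_rows(
  deltas=[1,-12,35,0,60,1,-12,35,0,60,0,0,35,0,60,0,0,30,0,60,0,0,20,0,60,0,0,10,0,60,0,0,0,0,60],
)

```text
t: 2.27
tool_pos: [0.4641, -0.2618, 0.0779]
orientation: [-3.129, 0.257, 0.007]
force: [-2.2, -0.6, -0.5]
opening: 0.0601
gripper_force: 0.0
```

Run:
```python
from h import *
c=cam("wrist"); cv2.imwrite("pics/w2.png",c["pixels"]); s=robot.read_state(); print(s["tool_pos"],proj(c,s["tool_pos"]))
q,r,w=jar(c,(.4655,-.263),r=(20,32)) ; print(q,r,w,to_tool([*(w-s["tool_pos"][:2]),0]).round(1))
```

```text
[ 0.46530394 -0.262588    0.08007613] [320.94738164 244.20912279]
[324.75 207.  ] 22.95 [ 0.46688125 -0.26638967] [ 2.2  3.5 -0. ]
```

View pics/w2.png

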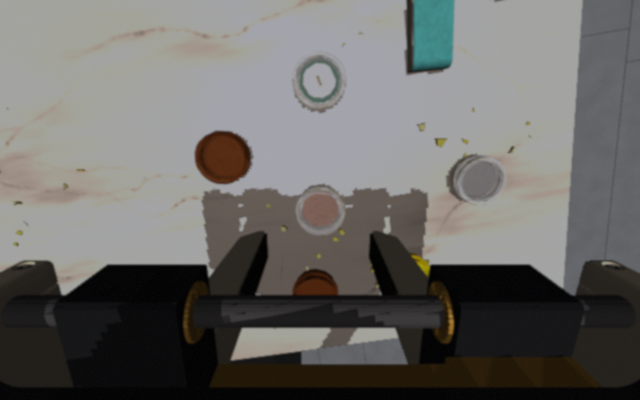

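Close view: copper is at (321,210), in line with the fingers at column 321. Green is at (320,81) and silver at (480,180). Descending to grip.

play_rows(
  deltas=[0,0,25,0,60,0,0,25,0,60,0,0,16,0,60,0,0,6,0,60,0,0,0,0,60,0,0,0,0,30,0,0,0,0,30,0,0,0,0,30,0,0,0,0,30,0,0,0,0,30],
  newtons=15,
)

```text
t: 3.15
tool_pos: [0.4668, -0.2635, 0.01]
orientation: [3.13, -0.26, 0.003]
force: [-0.4, -0.0, 6.3]
opening: 0.0364
gripper_force: 15.0
```

Run:
```python
from h import *
s=robot.read_state(); print(s["tool_pos"],s["opening"],s["gripper_force"],s["force"])
p=np.array([.4296,.0716]); 
for th in (-9.3,-9.7):
    u=np.array([np.cos(np.radians(th)),np.sin(np.radians(th))])
    for x in (-25,-160): 
        w=p+u*(x+160)/1000; print(th,x,w,to_tool([*(w-s["tool_pos"][:2]),0]).round(1))
```

```text
[ 0.46678755 -0.2635293   0.0100028 ] 0.036440377031881376 15.001631677150726 [-0.37887773 -0.03334915  6.32711282]
-9.3 -25 [0.56282552 0.04978348] [ 4.310e+01 -3.249e+02 -2.000e-01]
-9.3 -160 [0.4296 0.0716] [ -91.9 -324.4   -0.5]
-9.7 -25 [0.56266997 0.04885393] [ 4.310e+01 -3.239e+02 -2.000e-01]
-9.7 -160 [0.4296 0.0716] [ -91.9 -324.4   -0.5]
```

play_rows(
  deltas=[0,0,-15,0,30,0,0,-35,0,30,-2,-33,-30,0,30,-2,-33,-20,0,30,-2,-33,0,0,30,-2,-33,0,0,30,-2,-33,0,0,30,-2,-33,0,0,30,-2,-33,0,0,30,-2,-33,0,0,30],
)

```text
t: 3.98
tool_pos: [0.4934, -0.0005, 0.107]
orientation: [-3.131, 0.26, -0.001]
force: [0.1, 0.3, 1.0]
opening: 0.0365
gripper_force: 15.0
```

play_rows(
  deltas=[-4,-33,0,0,30,-2,-27,0,0,30,0,0,0,0,30,0,0,0,0,30],
)

```text
t: 4.32
tool_pos: [0.4973, 0.0594, 0.1068]
orientation: [3.131, -0.255, 0.0]
force: [-0.1, -1.0, 0.3]
opening: 0.037
gripper_force: 15.0
```

Run:
```python
from h import *
c=cam("wrist"); cv2.imwrite("pics/w3.png",c["pixels"]); s=robot.read_state(); print(s["tool_pos"],s["opening"],s["orientation"])
print(c["eye"],proj(c,s["tool_pos"]))
```

```text
[0.49729154 0.05830908 0.10673632] 0.03676333301437356 [ 3.13066236e+00 -2.57264271e-01  1.31967008e-04]
[0.57330392 0.0481739  0.27288189] [321.57293856 244.32634826]
```

View pics/w3.png

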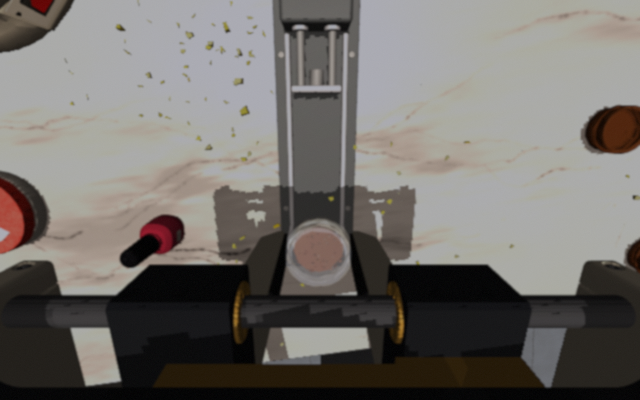

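Jar held. The tray is straight ahead: plate front edge at v≈91 (u 292–341), walls near u 288 and 348. Measuring the lane line.

Run:
```python
from h import *
c=cam("wrist"); s=robot.read_state(); g=cv2.cvtColor(c["pixels"],cv2.COLOR_BGR2GRAY).astype(int)
R=cv2.Rodrigues(s["orientation"])[0]
P=[]
for v in (110,125,140,155,170):
    l=275+np.argmax(g[v,275:305]); r=335+np.argmax(g[v,335:365])
    L=(R.T@(onz(c,l,v,.009)-s["tool_pos"]))*1000; Q=(R.T@(onz(c,r,v,.009)-s["tool_pos"]))*1000
    print(v,l,r,L[:2].round(1),Q[:2].round(1),((L+Q)/2)[:2].round(1)); P.append(((L+Q)/2)[:2])
P=np.array(P); k=np.polyfit(P[:,0],P[:,1],1); print("fit",k,"deg",np.degrees(np.arctan(k[0])))
for u in (292,316,341): print((R.T@(onz(c,u,93,.0305)-s["tool_pos"])*1000)[:2].round(1))
print(g[80:102,300],g[80:102,330], s["tool_pos"])
print("jar",(R.T@(onz(c,319,252,s["tool_pos"][2]+.009)-s["tool_pos"])*1000).round(1))
```

```text
110 287 358 [ 76.1 -27.3] [76.1 31.5] [76.1  2.1]
125 287 358 [ 64.  -27.7] [64.  31.9] [64.   2.1]
140 288 342 [ 51.6 -27.1] [51.6 18.8] [51.6 -4.2]
155 288 356 [ 38.8 -27.5] [38.8 31.1] [38.8  1.8]
170 275 356 [ 25.7 -39.2] [25.7 31.6] [25.7 -3.8]
fit [ 0.09569528 -5.28859343] deg 5.466290482004374
[ 88.4 -21.2]
[88.4 -3.2]
[88.4 15.6]
[130 132 132 130 126 127 148 167 171 172 162 133  85  48  42  44  48  58
  80  93  95  96] [144 143 143 142 139 139 157 169 172 171 159 125  75  45  42  44  48  59
  79  92  94  95] [0.49730877 0.05763051 0.10669728]
jar [-0.5 -1.2 -9. ]
```

Run:
```python
from h import *
c=cam("wrist"); s=robot.read_state(); g=cv2.cvtColor(c["pixels"],cv2.COLOR_BGR2GRAY).astype(float)
R=cv2.Rodrigues(s["orientation"])[0]; P=[]
for v in range(104,180,6):
    a=g[v-1:v+2].mean(0); l=282+np.argmax(a[282:298]); r=338+np.argmax(a[338:351])
    L,Q=[(R.T@(onz(c,x,v,.009)-s["tool_pos"]))*1000 for x in (l,r)]
    P.append([*((L+Q)/2)[:2],(Q-L)[1],l,r])
P=np.array(P); print(P.round(1)); P=P[abs(P[:,2]-46)<4]; k=np.polyfit(P[:,0],P[:,1],1); print("fit",k,"deg",np.degrees(np.arctan(k[0])))
```

```text
[[ 80.9  -5.1  45.3 286.  341. ]
 [ 76.1  -5.1  45.5 286.  341. ]
 [ 71.3  -5.1  45.8 286.  341. ]
 [ 66.5  -5.1  46.  286.  341. ]
 [ 61.6  -5.1  46.3 286.  341. ]
 [ 56.6  -4.7  45.7 287.  341. ]
 [ 51.6  -4.7  45.9 287.  341. ]
 [ 46.5  -4.8  46.2 287.  341. ]
 [ 41.4  -4.8  46.4 287.  341. ]
 [ 36.2  -5.2  45.8 287.  340. ]
 [ 31.   -4.8  45.2 288.  340. ]
 [ 25.7  -4.8  45.4 288.  340. ]
 [ 20.4  -4.8  45.7 288.  340. ]]
fit [-4.21163867e-03 -4.71916156e+00] deg -0.2413076939677112
```

play_rows(
  deltas=[30,-2,0,0,30,30,-2,0,0,30,5,0,20,0,30,0,0,30,0,30,0,0,25,0,30,0,0,10,0,30,0,0,5,0,30,0,0,0,0,30,0,0,0,0,30,0,0,0,0,30],
)

```text
t: 5.3
tool_pos: [0.5636, 0.0511, 0.0187]
orientation: [-3.131, 0.26, -0.005]
force: [0.1, 0.7, 0.2]
opening: 0.0365
gripper_force: 15.0
```

Run:
```python
from h import *
c=cam("wrist"); cv2.imwrite("pics/w4.png",c["pixels"][:300,160:480]); s=robot.read_state(); print(s["tool_pos"],s["opening"],s["force"])
```

```text
[0.5637065  0.05125579 0.01871172] 0.03701739931559102 [ 1.30148337 -0.12447274 -0.11622904]
```

View pics/w4.png

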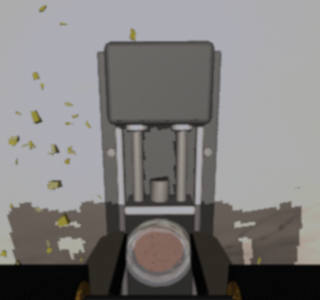

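Jar is centred at crop u 158 against lane centre u 160, just in front of the plate. Lower and release.

play_rows(
  deltas=[0,0.5,3,0,30,0,0.5,2,0,30,0,0,0,0,30,0,0,0,0,30],
)

```text
t: 5.68
tool_pos: [0.5627, 0.0505, 0.0123]
orientation: [-3.131, 0.26, -0.002]
force: [1.3, -0.1, 2.8]
opening: 0.0367
gripper_force: 15.0
```

play_rows(
  deltas=[0,0,0,0,60,0,0,0,0,60,0,0,0,0,60,0,0,0,0,60,0,0,-15,0,60,0,0,-35,0,60,0,0,-35,0,60,0,0,0,0,60,0,0,0,0,60],
)

```text
t: 6.43
tool_pos: [0.5642, 0.0503, 0.0997]
orientation: [-3.13, 0.26, -0.009]
force: [-0.7, -0.0, -0.3]
opening: 0.0595
gripper_force: 0.0
```

Run:
```python
from h import *
c=cam("wrist"); s=robot.read_state(); t=s["tool_pos"]; print(t,s["opening"])
q,r,w=jar(c,(.563,.0505),z=.021,r=(18,32)); print("placed",q,r,w,to_tool([*(w-t[:2]),0]).round(1))
for n,p in dict(green=(.5587,-.2762),silver=(.468,-.386)).items(): print(n,to_tool([p[0]-t[0],p[1]-t[1],0]).round(1))
```

```text
[0.56265315 0.05033097 0.09749866] 0.059970291310638524
placed [318.25 209.5 ] 22.4 [0.56067574 0.05177528] [-2.2 -1.1 -0. ]
green [ 49.9 322.7   0. ]
silver [-2.14e+01  4.46e+02 -2.00e-01]
```

play_rows(
  deltas=[5,33,0,0,60,5,33,0,0,60,5,33,0,0,60,5,33,0,0,60,5,33,0,0,60,5,33,0,0,60,5,33,0,0,60,5,33,0,0,60,5,33,0,0,60,5,26,0,0,60],
)

```text
t: 7.32
tool_pos: [0.5562, -0.2783, 0.0943]
orientation: [-3.13, 0.261, 0.005]
force: [0.6, 0.5, -0.6]
opening: 0.0601
gripper_force: 0.0
```

play_rows(
  deltas=[0,0,0,0,60,0,0,0,0,60,0,0,0,0,60],
)

```text
t: 7.57
tool_pos: [0.557, -0.2755, 0.0948]
orientation: [-3.129, 0.26, 0.004]
force: [0.3, -0.2, 0.5]
opening: 0.06
gripper_force: 0.0
```

Run:
```python
from h import *
c=cam("wrist"); cv2.imwrite("pics/w5.png",c["pixels"][:300,160:480]); s=robot.read_state(); t=s["tool_pos"]; print(t,s["opening"])
q,r,w=jar(c,(.559,-.277),r=(18,28)); print(q,r,w,to_tool([*(w-t[:2]),0]).round(1))
```

```text
[ 0.55728201 -0.27504211  0.0951374 ] 0.05979997581246326
[318.   202.75] 25.7 [ 0.55893453 -0.27468921] [ 1.6 -0.6 -0. ]
```

View pics/w5.png

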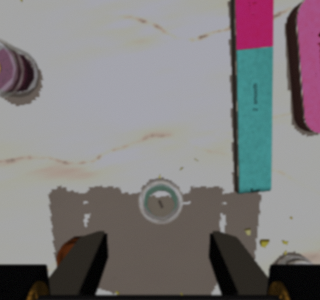

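Green jar is centred at crop (160,201); its teal ring is clear and nothing is in the way. Descending.

play_rows(
  deltas=[1,0,30,0,60,0,0,30,0,60,0,0,18,0,60,0,0,7,0,60,0,0,0,0,60,0,0,0,0,30,0,0,0,0,30,0,0,0,0,30,0,0,0,0,30,0,0,0,0,30],
)

```text
t: 8.45
tool_pos: [0.56, -0.2772, 0.0132]
orientation: [3.13, -0.26, 0.004]
force: [-0.2, -0.1, 4.1]
opening: 0.035
gripper_force: 15.0
```

Run:
```python
from h import *
s=robot.read_state(); t=s["tool_pos"]; print(t,s["opening"],s["gripper_force"])
u=np.array([np.cos(np.radians(-9.4)),np.sin(np.radians(-9.4))]); w=np.array([.5627,.0505])-u*.044
print(w,to_tool([*(w-t[:2]),0]).round(1))
```

```text
[ 0.56003236 -0.27720925  0.0132424 ] 0.03500980492211646 15.002024173736572
[0.51929082 0.05768634] [ -95.4 -323.6   -0.5]
```

play_rows(
  deltas=[0,0,0,0,55,0,0,0,0,55,0,0,0,0,55,0,0,3,0,55,0,0,0,0,55],
)

```text
t: 8.87
tool_pos: [0.5585, -0.2764, 0.0078]
orientation: [-3.13, 0.26, 0.002]
force: [0.5, 0.4, -0.4]
opening: 0.0546
gripper_force: 0.0
```

play_rows(
  deltas=[0,0,0,0,30,0,0,0,0,30,0,0,0,0,30,0,0,0,0,30,0,0,0,0,30],
)

```text
t: 9.28
tool_pos: [0.559, -0.2766, 0.0087]
orientation: [-3.131, 0.26, -0.0]
force: [-0.2, 0.0, -0.3]
opening: 0.0359
gripper_force: 15.0
```

play_rows(
  deltas=[0,0,-15,0,30,0,0,-35,0,30,-9,-32,-20,0,30,-9,-32,0,0,30,-9,-32,0,0,30,-9,-32,0,0,30,-9,-32,0,0,30,-9,-32,0,0,30,-9,-32,0,0,30,-9,-32,0,0,30],
)

```text
t: 10.12
tool_pos: [0.5299, -0.0108, 0.0789]
orientation: [-3.131, 0.26, -0.001]
force: [0.3, 0.8, -0.9]
opening: 0.0359
gripper_force: 15.0
```

play_rows(
  deltas=[-9,-32,0,0,30,-9,-30,0,0,30,-4,-5,0,0,30,0,0,0,0,30,0,0,0,0,30,0,0,0,0,30],
)

```text
t: 10.62
tool_pos: [0.5199, 0.0563, 0.0787]
orientation: [3.13, -0.261, 0.001]
force: [0.2, -0.1, 0.6]
opening: 0.0352
gripper_force: 15.0
```

```bash
cat >> h.py <<'E'
def lane(c,s):
    g=cv2.cvtColor(c["pixels"],cv2.COLOR_BGR2GRAY).astype(float); R=cv2.Rodrigues(s["orientation"])[0]; t=s["tool_pos"]
    def f(u,v): return (R.T@(onz(c,u,v,.009)-t)*1000)[:2]
    for v in (90,110,130,150,170,190):
        a=g[v-1:v+2].mean(0); k=[u for u in range(262,372) if a[u]>a[u-3]+12 and a[u]>a[u+3]+12 and a[u]==a[u-3:u+4].max()]
        print(v,[(u,f(u,v).round(1).tolist()) for u in k])
E
python3 - <<'E'
from h import *
c=cam("wrist"); cv2.imwrite("pics/w6.png",c["pixels"][:300,160:480]); s=robot.read_state(); t=s["tool_pos"]; print(t,s["opening"])
w=np.array([.51929082,.05768634]);print(to_tool([*(w-t[:2]),0]).round(1)); lane(c,s)
E
```

```text
[0.51989312 0.05614672 0.07872859] 0.03567652148576673
[-0.8 -1.4 -0. ]
90 [(284, [90.2, -25.9]), (298, [90.2, -15.7]), (333, [90.2, 9.8]), (347, [90.2, 20.0])]
110 [(285, [76.2, -25.6]), (299, [76.2, -15.2]), (316, [76.2, -2.6]), (326, [76.2, 4.8]), (333, [76.2, 10.0]), (347, [76.2, 20.3])]
130 [(286, [61.7, -25.3]), (347, [61.7, 20.7])]
150 [(286, [46.7, -25.7]), (295, [46.7, -18.8]), (335, [46.7, 11.9]), (346, [46.7, 20.3])]
170 [(287, [31.2, -25.4]), (294, [31.2, -19.9]), (338, [31.2, 14.5]), (346, [31.2, 20.7])]
190 [(272, [15.0, -37.7]), (288, [15.0, -25.0]), (345, [15.0, 20.4])]
```

View pics/w6.png

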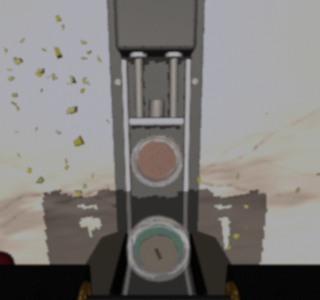

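Copper stands in the lane at crop (157,160) against the plate, and green hangs over the lane at (158,247). The offset is small. Lower it (no picture views left, so I work from numbers).

play_rows(
  deltas=[-1,-1.3,25,0,30,0,0,25,0,30,0,0,10,0,30,0,0,5,0,30,0,0,2,0,30,0,0,0,0,30,0,0,0,0,30],
)

```text
t: 11.25
tool_pos: [0.5199, 0.0587, 0.0128]
orientation: [-3.131, 0.261, -0.003]
force: [0.6, 1.2, -0.7]
opening: 0.0356
gripper_force: 15.0
```

play_rows(
  deltas=[0,0,0,0,60,0,0,0,0,60,0,0,0,0,60,0,0,0,0,60,0,0,-15,0,60,0,0,-35,0,60,0,0,-35,0,60,0,0,0,0,60,0,0,0,0,60],
)

```text
t: 12.0
tool_pos: [0.5212, 0.059, 0.0997]
orientation: [-3.13, 0.26, -0.01]
force: [-0.3, -0.3, -0.4]
opening: 0.0599
gripper_force: 0.0
```

Run:
```python
from h import *
c=cam("wrist"); s=robot.read_state(); t=s["tool_pos"]; print(t,s["opening"])
for p in ((.519,.0577),(.561,.051)):
    q,r,w=jar(c,p,z=.021,r=(18,28)); print("placed",q,r,w,to_tool([*(w-t[:2]),0]).round(1))
lane(c,s)
w=np.array([.4685,-.386]); print(to_tool([*(w-t[:2]),0]).round(1))
```

```text
[0.51956456 0.05893988 0.09756758] 0.06000945156846
placed [318.75 205.5 ] 21.7 [0.52106414 0.05945526] [ 1.4 -0.8  0. ]
placed [321.5 160.5] 26.175 [0.55808278 0.05102674] [39.3  1.5  0.1]
90 [(291, [93.5, -22.7]), (304, [93.5, -12.4]), (336, [93.5, 13.0]), (349, [93.5, 23.3])]
110 [(292, [78.2, -22.3]), (304, [78.2, -12.6]), (320, [78.2, 0.3]), (335, [78.2, 12.4]), (348, [78.2, 22.9])]
130 [(292, [62.4, -22.7]), (348, [62.4, 23.3])]
150 [(293, [46.1, -22.2]), (338, [46.0, 15.4]), (348, [46.0, 23.8])]
170 [(293, [29.1, -22.6]), (303, [29.1, -14.1]), (338, [29.1, 15.7]), (347, [29.1, 23.4])]
190 [(281, [11.6, -33.4]), (294, [11.5, -22.1]), (347, [11.5, 23.8])]
[ 2.290e+01  4.473e+02 -1.000e-01]
```

play_rows(
  deltas=[2,37,0,0,60,2,37,0,0,60,2,37,0,0,60,2,37,0,0,60,2,37,0,0,60,2,37,0,0,60,2,37,0,0,60,2,37,0,0,60,2,37,0,0,60,2,37,0,0,60],
)

```text
t: 12.88
tool_pos: [0.4758, -0.3102, 0.0944]
orientation: [-3.129, 0.26, 0.004]
force: [0.6, 0.3, 0.1]
opening: 0.06
gripper_force: 0.0
```

play_rows(
  deltas=[2,37,0,0,60,1,30,0,0,60,0,10,0,0,60,0,0,0,0,60,0,0,0,0,60,0,0,0,0,60],
)

```text
t: 13.38
tool_pos: [0.4676, -0.3838, 0.0955]
orientation: [-3.129, 0.258, 0.002]
force: [-0.1, -0.2, -0.9]
opening: 0.0597
gripper_force: 0.0
```

Run:
```python
from h import *
c=cam("wrist"); s=robot.read_state(); t=s["tool_pos"]; print(t,s["opening"],cv2.Rodrigues(s["orientation"])[0][:2,0])
q,r,w=jar(c,(.468,-.386),r=(18,28)); print(q,r,w,to_tool([*(w-t[:2]),0]).round(1))
h=cv2.cvtColor(c["pixels"],cv2.COLOR_BGR2HSV); u,v=q.astype(int); print(cv2.mean(h[v-5:v+6,u-5:u+6])[:3])
b=cv2.inRange(h,(20,150,80),(40,255,255)); print("yellow",cv2.connectedComponentsWithStats(b)[2][1:][:, [0,1,2,3,4]].tolist()[:4])
```

```text
[ 0.46789671 -0.38379776  0.09584004] 0.060089883393402384 [ 0.98655486 -0.16342642]
[322.25 201.  ] 22.75 [ 0.47036649 -0.38676233] [ 2.9  2.5 -0. ]
(94.44628099173553, 8.586776859504132, 122.35537190082646)
yellow [[280, 77, 4, 1, 4], [287, 166, 6, 5, 20], [210, 247, 2, 2, 3], [256, 268, 38, 28, 834]]
```

play_rows(
  deltas=[1.5,2.5,30,0,60,0,0,30,0,60,0,0,18,0,60,0,0,8,0,60,0,0,2,0,60,0,0,0,0,60],
)

```text
t: 13.93
tool_pos: [0.4692, -0.3876, 0.0088]
orientation: [-3.131, 0.258, 0.0]
force: [-0.2, 0.5, 0.1]
opening: 0.0603
gripper_force: 0.0
```

play_rows(
  deltas=[0,0,0,0,30,0,0,0,0,30,0,0,0,0,30,0,0,0,0,30,0,0,0,0,30],
)

```text
t: 14.35
tool_pos: [0.4694, -0.3891, 0.0097]
orientation: [3.13, -0.26, 0.002]
force: [0.0, -0.2, 4.4]
opening: 0.0356
gripper_force: 15.0
```

Run:
```python
from h import *
s=robot.read_state(); t=s["tool_pos"]; print(t,s["opening"],s["gripper_force"])
u=np.array([np.cos(np.radians(-9.4)),np.sin(np.radians(-9.4))]); w=np.array([.5196,.0586])-u*.043
print(w,to_tool([*(w-t[:2]),0]).round(1))
```

```text
[ 0.46935672 -0.38907263  0.00971264] 0.03555269258905946 15.00119760632515
[0.4771774  0.06562302] [ -67.3 -449.8   -0.5]
```

play_rows(
  deltas=[0,0,-15,0,30,0,0,-35,0,30,-5,-35,-25,0,30,-5,-35,0,0,30,-5,-35,0,0,30,-5,-35,0,0,30,-5,-35,0,0,30,-5,-35,0,0,30,-5,-35,0,0,30,-5,-35,0,0,30],
)

```text
t: 15.18
tool_pos: [0.4753, -0.1056, 0.083]
orientation: [3.131, -0.261, 0.001]
force: [0.9, -0.6, -0.4]
opening: 0.0355
gripper_force: 15.0
```

play_rows(
  deltas=[-5,-35,0,0,30,-5,-35,0,0,30,-5,-35,0,0,30,-6,-35,0,0,30,-5,-25,0,0,30,-1,-5,0,0,30,0,0,0,0,30,0,0,0,0,30,0,0,0,0,30],
)

```text
t: 15.93
tool_pos: [0.4771, 0.0639, 0.0828]
orientation: [3.13, -0.261, 0.0]
force: [0.5, -0.5, -0.1]
opening: 0.0358
gripper_force: 15.0
```

Run:
```python
from h import *
c=cam("wrist"); s=robot.read_state(); t=s["tool_pos"]; print(t,s["opening"])
w=np.array([.4771774,.06562302]);print(to_tool([*(w-t[:2]),0]).round(1)); lane(c,s)
for p in ((.5196,.0586),(.561,.051)):
    q,r,w=jar(c,p,z=.021,r=(18,28)); print("placed",q,r,w,to_tool([*(w-t[:2]),0]).round(1))
```

```text
[0.47704086 0.06375689 0.08268928] 0.03555918847657649
[-0.2 -1.9 -0. ]
90 [(286, [90.5, -24.8]), (348, [90.5, 21.1])]
110 [(286, [76.3, -25.2]), (347, [76.3, 20.7])]
130 [(287, [61.5, -24.9]), (347, [61.5, 21.1])]
150 [(288, [46.3, -24.5]), (293, [46.3, -20.6]), (337, [46.3, 13.7]), (347, [46.3, 21.5])]
170 [(288, [30.5, -25.0]), (298, [30.4, -17.0]), (333, [30.4, 10.8]), (346, [30.4, 21.1])]
190 [(271, [14.0, -39.2]), (290, [14.0, -23.8]), (346, [14.0, 21.5])]
placed [314.75 156.  ] 24.2 [0.52037477 0.06004801] [43.3 -3.6  0. ]
placed [317.5  99. ] 27.85 [0.55990941 0.05127876] [83.8 -1.5  0. ]
```

play_rows(
  deltas=[-2,-1.7,25,0,30,0,0,25,0,30,0,0,12,0,30,0,0,5,0,30,0,0,2,0,30,0,0,0,0,30,0,0,0,0,30],
)

```text
t: 16.57
tool_pos: [0.4762, 0.0667, 0.0147]
orientation: [-3.131, 0.261, -0.003]
force: [0.8, -0.6, -0.3]
opening: 0.0357
gripper_force: 15.0
```

play_rows(
  deltas=[0,0,0,0,60,0,0,0,0,60,0,0,0,0,60,0,0,0,0,60,0,0,-15,0,60,0,0,-35,0,60,-25,0,-20,0,0,-25,0,0,0,0,0,0,0,0,0,0,0,0,0,0],
)

```text
t: 17.4
tool_pos: [0.4256, 0.0755, 0.084]
orientation: [-3.131, 0.259, -0.002]
force: [0.1, -0.6, -0.0]
opening: 0.0378
gripper_force: 0.0
```

Run:
```python
from h import *
c=cam("wrist"); s=robot.read_state(); t=s["tool_pos"]; print(t,s["opening"])
lane(c,s)
for p in ((.4755,.0656),(.5196,.0586),(.561,.051)):
    q,r,w=jar(c,p,z=.021,r=(18,28)); print("placed",q,r,w,to_tool([*(w-t[:2]),0]).round(1))
```

```text
[0.42613263 0.07540264 0.08384071] 0.03396513482273839
90 [(290, [90.0, -21.8]), (298, [90.0, -15.9]), (342, [90.0, 16.9]), (352, [90.0, 24.3])]
110 [(291, [75.7, -21.4]), (352, [75.7, 24.8])]
130 [(285, [60.9, -26.4]), (292, [60.9, -21.0]), (334, [60.9, 11.3]), (351, [60.9, 24.4]), (358, [60.9, 29.8])]
150 [(292, [45.6, -21.4]), (297, [45.6, -17.5]), (340, [45.6, 16.3]), (351, [45.5, 24.9])]
170 [(289, [29.7, -24.2]), (354, [29.6, 27.7])]
190 [(285, [13.2, -27.9]), (357, [13.1, 30.7])]
placed [318.25 145.75] 24.65 [0.47588601 0.06796564] [50.3 -0.8  0.1]
placed [319.5  81.5] 26.75 [0.5198813  0.05973285] [95.   0.   0.1]Traceback (most recent call last):
  File "<stdin>", line 5, in <module>
  File "h.py", line 14, in jar
    g=cv2.cvtColor(c["pixels"],cv2.COLOR_BGR2GRAY)[v-k:v+k,u-k:u+k]; g=cv2.resize(g,None,fx=4,fy=4,interpolation=cv2.INTER_CUBIC)
                                                                       ~~~~~~~~~~^^^^^^^^^^^^^^^^^^^^^^^^^^^^^^^^^^^^^^^^^^^^^^^^
cv2.error: OpenCV(4.12.0) /io/opencv/modules/imgproc/src/resize.cpp:4208: error: (-215:Assertion failed) !ssize.empty() in function 'resize'
```

play_rows(
  deltas=[0,2,0,0,0,0,0,25,0,0,0,0,25,0,0,0,0,15,0,0,0,0,5,0,0,0,0,2,0,0,0,0,0,0,0,0,0,0,0,0],
)

```text
t: 18.12
tool_pos: [0.4266, 0.0733, 0.0126]
orientation: [-3.131, 0.26, -0.002]
force: [0.1, 0.9, 0.9]
opening: 0.0006
gripper_force: 0.0
```

play_rows(
  deltas=[5,0,0,0,0,5,0,0,0,0,5,0,0,0,0,4,0,0,0,0,4,0,0,0,0,3,0,0,0,0,0,0,0,0,0],
)

```text
t: 18.7
tool_pos: [0.4519, 0.0689, 0.0118]
orientation: [-3.131, 0.26, -0.001]
force: [0.3, -0.7, -0.4]
opening: 0.0007
gripper_force: 0.0
```

```bash
cat >> h.py <<'E'
M=np.array([.4296,.0716])
def status():
    c=cam("wrist"); s=robot.read_state(); t=s["tool_pos"]; print(t.round(4),s["opening"],"F tool",to_tool(s["force"]).round(0)/1000)
    g=cv2.cvtColor(c["pixels"],cv2.COLOR_BGR2GRAY)
    h=cv2.HoughCircles(cv2.resize(g[0:290,260:380],None,fx=3,fy=3,interpolation=cv2.INTER_CUBIC),cv2.HOUGH_GRADIENT,1,90,param1=60,param2=16,minRadius=55,maxRadius=105)
    for q in sorted(h[0].tolist(),key=lambda q:-q[1])[:6]:
        u,v=260+q[0]/3,q[1]/3; w=onz(c,u,v,.021); print((round(u),round(v),round(q[2]/3)),to_tool([*(w-t)[:2],0])[:2].round(1))
    lane(c,s); return c,s
E
python3 -c "from h import *; status()"
```

```text
[0.4515 0.069  0.0117] 0.0004031883008836478 F tool [ 0.19  -0.63  -0.069]
(316, 205, 32) [27.8 -2.1]
(316, 123, 35) [70.8 -2. ]
(318, 50, 35) [104.2  -0.9]
90 [(274, [87.0, -24.0]), (362, [86.9, 21.9])]
110 [(275, [76.9, -23.8]), (345, [76.9, 13.3]), (362, [76.9, 22.3])]
130 [(276, [66.6, -23.7]), (284, [66.6, -19.4]), (348, [66.5, 15.2]), (361, [66.5, 22.2])]
150 [(277, [55.8, -23.6]), (360, [55.8, 22.0])]
170 [(278, [44.7, -23.4]), (341, [44.6, 11.8]), (360, [44.6, 22.5])]
190 [(278, [33.1, -23.9]), (288, [33.1, -18.2]), (341, [33.1, 12.1]), (359, [33.1, 22.3])]
```

play_rows(
  deltas=[3,0,0,0,0,3,0,0,0,0,3,0,0,0,0,3,0,0,0,0,3,0,0,0,0,3,0,0,0,0,3,0,0,0,0,0,0,0,0,0],
)

```text
t: 19.42
tool_pos: [0.4717, 0.0656, 0.0115]
orientation: [-3.131, 0.26, 0.002]
force: [-2.6, 0.3, 2.0]
opening: 0.0002
gripper_force: 1.4
```

```bash
python3 -c "from h import *; status()"
```

```text
[0.4717 0.0656 0.0115] 0.0007646750154934971 F tool [-1.918 -0.855 -1.126]
(316, 206, 33) [27.1 -2.1]
(312, 136, 34) [63.8 -3.8]
(320, 59, 34) [99.5 -0.2]
90 [(274, [86.4, -23.9]), (362, [86.4, 21.9])]
110 [(275, [76.5, -23.8]), (362, [76.4, 22.2])]
130 [(275, [66.1, -24.2]), (276, [66.1, -23.6]), (283, [66.1, -19.9]), (349, [66.1, 15.7]), (361, [66.1, 22.1])]
150 [(276, [55.4, -24.1]), (287, [55.4, -18.0]), (346, [55.3, 14.3]), (360, [55.3, 22.0])]
170 [(277, [44.3, -23.9]), (359, [44.2, 21.8])]
190 [(278, [32.7, -23.8]), (289, [32.7, -17.6]), (359, [32.7, 22.3])]
```

play_rows(
  deltas=[3,0,0,0,0,3,0,0,0,0,3,0,0,0,0,3,0,0,0,0,3,0,0,0,0,0,0,0,0,0],
)

```text
t: 19.97
tool_pos: [0.4859, 0.0633, 0.0113]
orientation: [-3.131, 0.26, 0.003]
force: [-5.3, 1.1, 3.6]
opening: 0.0007
gripper_force: 2.6
```

play_rows(
  deltas=[2,0,0,0,0,2,0,0,0,0,2,0,0,0,0,2,0,0,0,0,0,0,0,0,0],
)

```text
t: 20.38
tool_pos: [0.4931, 0.0621, 0.0113]
orientation: [-3.131, 0.26, 0.005]
force: [-8.3, 2.0, 6.5]
opening: 0.0003
gripper_force: 4.2
```

```bash
python3 -c "from h import *; status()"
```

```text
[0.4932 0.0621 0.0113] 0.0004554712654314406 F tool [-8.933 -0.946 -6.98 ]
(316, 204, 35) [28.  -2.4]
(318, 138, 23) [62.7 -1.3]
(312, 68, 32) [95.8 -3.6]
(328, 39, 33) [107.9   3.4]
90 [(274, [86.4, -23.8]), (362, [86.4, 21.8])]
110 [(274, [76.5, -24.2]), (275, [76.5, -23.7]), (361, [76.4, 21.7])]
130 [(275, [66.1, -24.1]), (284, [66.1, -19.3]), (349, [66.1, 15.6]), (360, [66.1, 21.6]), (361, [66.1, 22.1])]
150 [(276, [55.4, -24.0]), (287, [55.4, -18.0]), (347, [55.4, 14.8]), (360, [55.4, 22.0])]
170 [(277, [44.3, -23.9]), (359, [44.3, 21.8])]
190 [(278, [32.8, -23.7]), (290, [32.8, -16.9]), (341, [32.8, 12.0]), (359, [32.8, 22.2])]
```

play_rows(
  deltas=[0,0,-0.4,0,0,0,0,0,0,0,0,0,0,0,0],
)

```text
t: 20.68
tool_pos: [0.4931, 0.062, 0.0114]
orientation: [-3.131, 0.26, 0.005]
force: [-6.6, 1.1, 2.7]
opening: 0.0004
gripper_force: 3.3
```

play_rows(
  deltas=[2,0,0,0,0,2,0,0,0,0,0,0,0,0,0,0,0,0,0,0],
)

```text
t: 21.02
tool_pos: [0.4969, 0.0614, 0.0114]
orientation: [-3.131, 0.26, 0.005]
force: [-7.1, 1.5, 2.8]
opening: 0.0003
gripper_force: 3.7
```

Run:
```python
from h import *
s=cam("scene"); 
c,st=status(); print(st["q"].round(3))
# jar top heights: triangulate-ish: saturation/hue profile of scene image along lane
for x in (-160,-105,-70,-30,0,30):
    u=np.array([np.cos(np.radians(-9.4)),np.sin(np.radians(-9.4))]); w=M+u*(x+160)/1000; print(x,proj(s,(*w,.021)).round(1),proj(c,(*w,.021)).round(1))
```

```text
[0.4969 0.0614 0.0113] 0.0010044340600565884 F tool [-7.742 -0.748 -2.813]
(316, 200, 35) [30.2 -2.4]
(318, 138, 23) [62.7 -1.1]
(312, 68, 32) [95.4 -3.8]
(326, 41, 34) [107.2   2.6]
90 [(273, [86.4, -24.3]), (274, [86.4, -23.8]), (282, [86.4, -19.7]), (362, [86.4, 21.8])]
110 [(274, [76.5, -24.2]), (361, [76.4, 21.7])]
130 [(275, [66.1, -24.1]), (284, [66.1, -19.3]), (350, [66.1, 16.2]), (361, [66.1, 22.1])]
150 [(276, [55.4, -24.0]), (287, [55.4, -18.0]), (347, [55.4, 14.9]), (360, [55.4, 22.0])]
170 [(277, [44.3, -23.9]), (359, [44.3, 21.8])]
190 [(278, [32.8, -23.8]), (359, [32.7, 22.3])]
[0.02  0.077 1.946 0.    1.122 1.756]
-160 [276.9 179.1] [321.5 351.4]
-105 [296.1 182.6] [321.6 272.7]
-70 [308.5 184.8] [321.6 215. ]
-30 [322.8 187.4] [321.7 140.1]
0 [333.8 189.4] [321.8  76.3]
30 [344.8 191.4] [321.9   4.6]
```

play_rows(
  deltas=[1,0,-0.1,0,0,1,0,0,0,0,0,0,0,0,0,0,0,0,0,0],
)

```text
t: 21.45
tool_pos: [0.4985, 0.0611, 0.0113]
orientation: [-3.131, 0.26, 0.007]
force: [-7.9, 1.6, 2.5]
opening: 0.0006
gripper_force: 4.3
```

play_rows(
  deltas=[1,0,-0.1,0,0,1,0,0,0,0,0,0,0,0,0,0,0,0,0,0],
)

```text
t: 21.78
tool_pos: [0.4994, 0.061, 0.0113]
orientation: [-3.131, 0.259, 0.01]
force: [-14.0, 1.9, 7.6]
opening: 0.0007
gripper_force: 6.9
```

play_rows(
  deltas=[0,0,-0.4,0,0,0,0,0,0,0,0,0,0,0,0,0,0,0,0,0],
)

```text
t: 22.12
tool_pos: [0.4994, 0.061, 0.0114]
orientation: [-3.131, 0.26, 0.01]
force: [-10.4, 2.4, 4.4]
opening: 0.0003
gripper_force: 5.9
```

play_rows(
  deltas=[0.5,0,0,0,0,0,0,0,0,0,0,0,0,0,0],
)

```text
t: 22.37
tool_pos: [0.4994, 0.0609, 0.0113]
orientation: [-3.131, 0.259, 0.012]
force: [-14.6, 3.2, 6.5]
opening: 0.0006
gripper_force: 7.1
```

Run:
```python
from h import *
from h import robot
f=[]
for i in range(3): cam("wrist"); f.append(to_tool(robot.read_state()["force"])/1000)
print(np.round(f,1)); c,s=status()
t=cam("top"); cv2.imwrite("pics/final_top.png",t["pixels"])
# gap boss/housing: profile along lane centre in top image
u=np.array([np.cos(np.radians(-9.4)),np.sin(np.radians(-9.4))])
a=cv2.cvtColor(t["pixels"],cv2.COLOR_BGR2GRAY)
i0=cv2.cvtColor(cv2.imread("pics/top0.png"),cv2.COLOR_BGR2GRAY)
for x in range(-6,52,3):
    p=[proj(t,(*(M+u*(x+160)/1000+np.array([-u[1],u[0]])*o),.0305)) for o in (-.012,-.006,0,.006,.012)]
    g=lambda im:np.mean([cv2.getRectSubPix(im,(1,1),(float(q[0]),float(q[1])))[0,0] for q in p])
    print(x,p[2].round(1),round(g(i0)),round(g(a)))
```

```text
[[-14.1  -0.2  -7.1]
 [-13.9  -0.5  -6.4]
 [-14.3  -0.5  -6.8]]
[0.4994 0.061  0.0113] 0.0006357923402943446 F tool [-13.872  -0.883  -6.842]
(315, 206, 34) [27.1 -2.6]
(342, 191, 34) [35.6 11.7]
(318, 139, 23) [62.7 -1.1]
(338, 80, 21) [90.5  8.7]
(326, 50, 32) [103.6   2.8]
(300, 34, 26) [110.3  -9.3]
90 [(273, [86.4, -24.3]), (362, [86.4, 21.8])]
110 [(274, [76.5, -24.2]), (361, [76.5, 21.7])]
130 [(275, [66.2, -24.1]), (284, [66.2, -19.3]), (350, [66.1, 16.2]), (360, [66.1, 21.5]), (361, [66.1, 22.1])]
150 [(276, [55.5, -24.0]), (287, [55.5, -18.0]), (348, [55.4, 15.4]), (360, [55.4, 21.9])]
170 [(277, [44.4, -23.9]), (331, [44.4, 6.2]), (359, [44.3, 21.8])]
190 [(278, [32.9, -23.7]), (290, [32.8, -16.9]), (341, [32.8, 12.0]), (359, [32.8, 22.2])]
-6 [300.3 179.2] 73 136
-3 [300.5 178.3] 103 136
0 [300.8 177.5] 144 137
3 [301.1 176.6] 149 137
6 [301.3 175.7] 136 140
9 [301.6 174.8] 131 143
12 [301.9 173.9] 128 146
15 [302.1 173. ] 126 148
18 [302.4 172.1] 127 147
21 [302.7 171.3] 127 147
24 [302.9 170.4] 126 148
27 [303.2 169.5] 126 148
30 [303.4 168.6] 125 145
33 [303.7 167.7] 119 143
36 [304.  166.9] 104 141
39 [304.2 166. ] 91 142
42 [304.5 165.1] 84 140
45 [304.8 164.2] 88 137
48 [305.  163.4] 106 133
51 [305.3 162.5] 118 131
```

Run:
```python
from h import *
c=cam("wrist"); s=robot.read_state(); g=cv2.cvtColor(c["pixels"],cv2.COLOR_BGR2GRAY).astype(int)
print("rows 0-40 mean u305-338", g[0:42,305:338].mean(1).round().astype(int).tolist())
t=s["tool_pos"]; h=cv2.cvtColor(c["pixels"],cv2.COLOR_BGR2HSV)
for v in (0,4,8,12,16,20,24,28): print(v,to_tool(onz(c,320,v,.0305)-t)[:1].round(1))
sc=cam("scene"); a=cv2.cvtColor(sc["pixels"],cv2.COLOR_BGR2GRAY); i0=cv2.cvtColor(cv2.imread("pics/scene0.png"),cv2.COLOR_BGR2GRAY)
u=np.array([np.cos(np.radians(-9.4)),np.sin(np.radians(-9.4))]); n=np.array([-u[1],u[0]])
for x in range(-8,56,4):
    P=[proj(sc,(*(M+u*(x+160)/1000+n*o),.0305)) for o in (-.012,0,.012)]
    print(x,P[1].round(1),[int(i0[int(round(q[1])),int(round(q[0]))]) for q in P],[int(a[int(round(q[1])),int(round(q[0]))]) for q in P])
```

```text
rows 0-40 mean u305-338 [166, 166, 166, 166, 166, 164, 155, 136, 112, 81, 52, 36, 33, 35, 45, 63, 77, 84, 91, 100, 109, 113, 111, 107, 103, 99, 96, 93, 91, 92, 94, 96, 99, 101, 102, 103, 104, 105, 105, 104, 104, 104]
0 [120.7]
4 [119.3]
8 [117.8]
12 [116.3]
16 [114.8]
20 [113.3]
24 [111.8]
28 [110.3]
-8 [330.8 186.2] [100, 156, 172] [142, 162, 180]
-4 [332.3 186.4] [110, 158, 174] [151, 165, 178]
0 [333.8 186.7] [143, 165, 173] [142, 163, 182]
4 [335.3 187. ] [153, 163, 169] [136, 164, 179]
8 [336.7 187.2] [127, 140, 172] [134, 160, 182]
12 [338.2 187.5] [129, 155, 176] [134, 160, 179]
16 [339.7 187.8] [125, 153, 178] [130, 147, 181]
20 [341.2 188. ] [111, 158, 178] [129, 151, 181]
24 [342.7 188.3] [98, 164, 178] [132, 163, 182]
28 [344.1 188.6] [98, 143, 178] [139, 159, 182]
32 [345.6 188.8] [93, 153, 176] [159, 167, 172]
36 [347.1 189.1] [92, 158, 172] [145, 150, 162]
40 [348.6 189.4] [96, 163, 172] [131, 159, 173]
44 [350.1 189.6] [96, 143, 177] [131, 146, 178]
48 [351.6 189.9] [101, 118, 144] [115, 120, 150]
52 [353.1 190.2] [104, 108, 124] [110, 109, 122]
```

The wrist view puts the plate edge about 30 mm back from its start (117.8 + 1.8 − 89). The pose also no longer advances as force rises, so the plate is at the stop. One small extra press for margin, then hand in.

play_rows(
  deltas=[0.3,0,-0.1,0,0,0,0,0,0,0,0,0,0,0,0,0,0,0,0,0,0,0,0,0,0,0,0,0,0,0],
)

```text
t: 23.22
tool_pos: [0.4995, 0.0609, 0.0114]
orientation: [-3.131, 0.259, 0.012]
force: [-14.3, 3.1, 7.3]
opening: 0.0004
gripper_force: 7.5
```

play_rows(
  deltas=[0.2,0,-0.2,0,0,0,0,0,0,0,0,0,0,0,0,0,0,0,0,0],
)

```text
t: 23.55
tool_pos: [0.4995, 0.0609, 0.0114]
orientation: [-3.131, 0.259, 0.013]
force: [-14.9, 3.6, 7.0]
opening: 0.0004
gripper_force: 7.4
```

Run:
```python
from h import *
s=robot.read_state(); print(s["tool_pos"],to_tool(s["force"])/1000); print(robot.close_job())
```

```text
[0.49948938 0.06094458 0.01135153] [-15.364646    -1.12988427  -6.91387741]
the job is handed in; nothing more can be done
None
```

I loaded the copper, green and silver jars into the lane, pressed the row until the plate had moved about 30 mm to its hard stop, and handed in at about 23.6 s, still holding it there with about 15 N; the stop is judged from the measured plate travel and the row no longer moving as force rose, not from a final picture.

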